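Swing the probe stand's arm over the beaker and lower the probe

ROBOT

A 6-joint arm with a two-finger parallel gripper is mounted at the origin on a cart in front of the work surface, level with it; the furniture and walls round the work are solid. World frame = base frame: x ahead of the robot, y to its left, z up, the work surface at z = 0. Lengths are in m, angles in rad, forces in N, time in s.
With the tool pointing down it reaches from about 0.35 to 0.775 m from the base axis. Payload 7.3 kg.
Tool frame: the origin (TCP) lies at the very end of the fingers, on their centre line; the grasp point (between the pads) lies 19 mm behind it (robot.hold_point_z is the distance from the TCP to the grasp point, in m); z points along the fingers, y is the direction in which the jaws open and shut (so a half turn about z gives the same grasp; the last joint's range is limited). The gripper opens to 92 mm and grips with 3 to 60 N. Pads are 19 mm wide; open, the fingers measure 130 mm over their backs; the gripper's body (75 mm by 190 mm) begins 47 mm behind the grasp point.
Start: joints at [-1.297, 0.342, 1.524, -0, 1.275, -0.146], TCP at [0.214, -0.479, 0.199] pointing down, gripper open.
Joint ranges: [-2.53, 2.53], [-0.77, 2.02], [0.04, 2.7], [-1, 4.14], [0.28, 2.66], [-3.11, 3.11]. Speed limits (rad/s): [2.57, 2.57, 3.14, 3.14, 3.14, 3.14].

INTERFACE

Orientations are given as [roll, pitch, yaw] about the fixed x, y, z axes, in that order (R = Rz(yaw) Ry(pitch) Rx(roll)).
In Python, from cell import monitor, viewer, robot gives the robot as it stands.
- The arm moves only by the tool move_arm, never from a script. Its argument "deltas" is a list of rows, each an object of numbers: "x", "y", "z": the shift along the tool's x, y, z in m; "wx", "wy", "wz": the turn, a rotation vector about the tool's x, y, z in degrees; "hand": the opening, from 0 (shut) to 1 (fully open). In form: [{"x": .., "y": .., "z": .., "wx": .., "wy": .., "wz": .., "hand": ..}, ...]. A call has 1 to 8 rows; each row is the pose to reach, as a shift and turn from the pose commanded when the call began, along the tool's axes at that moment; what a row does not reach only later rows make up. A row lasts 1/8 s, in which the tool goes at most 62.5 mm and 10.7 degrees, less where a joint would pass 70% of its speed; a pose out of reach is approached as far as the arm can. A call with a gripper value outside its range is refused whole. The fingers move at their own pace and stop on an object; "grip_force" is the grip in N (left out, the last holds). Time passes only in rows, so rows that repeat a pose let the fingers close. It gives the time, the measured TCP pose, the force and the opening at its end, in the units of the state.
- monitor.observe(): the state, without advancing time (a new reading comes with each control period).
- viewer.read_camera(name): name is "side" or "top" or "wrist"; returns the picture (480x640x3 uint8, red, green, blue); there is no depth.
- viewer.camera_params(name): a dict with "camera_matrix" (3x3 intrinsics, pixels), "R" (3x3) and "t" (3): a world point X has camera coordinates R X + t. Camera axes: x right, y down, z forward; pixel columns grow to the right and rows downward; lengths in m; the calibration is good to about 2 mm. The wrist camera is an equidistant fisheye: a pixel r from the principal point sees the ray r / f radians off the axis. A picture is of the moment at which its call begins: read the wrist's pose just before it. camera_params takes no time and is no camera call; for the wrist camera it gives the pose at the moment of the call.
- robot.hand_in(): hands the job in, once; it reports no verdict.
The state is a dict: "time": time; "qpos": joint angles; "qvel": joint speeds; "joint_efforts": joint torques, N m; "tool_pos": TCP position; "tool_rot": TCP orientation; "contact_force": force on the tool from outside, world axes, zero at the start; "torque": the same for the moment, N m; "opening": finger opening in m.
Only numpy, scipy, OpenCV 4.12 (cv2) and the standard library are available. Lean on these libraries where they do the work, as an engineer would, in place of code of your own. Each camera call takes 0.05 s, during which the arm holds its last target. There are 200 camera calls.

TASK

Get the probe stand ready for a measurement. Nothing is gripped or lifted: with a fingertip, gently push the stand's swing bar round sideways until the raised probe at its end hangs over the middle of the open glass beaker, and only then press the probe's cap down until the probe is fully down, inside the beaker. Leave the beaker, the jar and the dish standing where they are.

Things in the scene. Friction and masses are not known exactly. Their poses are not given: they have to be found in the camera images.
- stand: the fixed probe stand: round grey foot 110 mm across and 22 mm high, a thin steel column on it, 16 mm across. Origin: centre of the foot's underside, on the table. It does not move. z up; its -x axis is where the swing bar points at joint value 0.
- swing_bar (a joint): angle of the swing bar on the column, rad, limits -1.5 to 1.5. At 0 the bar points along the stand's -x axis; it grows anticlockwise seen from above, so at value q the bar points along (-cos q, -sin q) in the stand's axes. The hinge is friction-held: the bar turns under about 1.5 N pushed sideways 100 mm from the column, and stays where it is left.
- bar_pivot (a point): point on the upright hinge axis at mid-height of the swing bar, 140 mm above the table; the frame turns with the bar, whose length runs along this frame's -x, z up. A black hub of 17 mm radius round the axis reaches 166 mm above the table.
- bar_mid (a point): middle of the bare part of the swing bar, 95 mm out from the hinge axis, on the bar's centre line, 140 mm above the table. A level aluminium bar, 14 mm wide, 20 mm high (130 to 150 mm above the table), bare from 20 to 165 mm from the axis. At its end, 180 mm from the axis, a black clamp ring of 14 mm radius guides the probe; a 12 mm screw stub sticks out beyond it.
- probe (a joint): how far the probe is pressed down, m: 0 raised (as at the start), 0.045 at its lower stop. It is friction-held: it moves under about 3 N pressed straight down on its cap, and stays where it is left.
- probe_cap (a point): centre of the flat top of the probe's black cap, 26 mm across and 12 mm high, on the probe's axis; 207 mm above the table when raised, 162 mm when fully down. Below the cap a white stem 13 mm across runs through the clamp ring.
- probe_tip (a point): lower tip of the probe, a steel rod 8 mm across, on the same upright axis as the cap, 180 mm from the hinge axis; 82 mm above the table when raised, 37 mm when fully down.
- beaker: the only open vessel: a low clear glass beaker, about 55 mm across (61 mm over its spout), 70 mm high, loose. Origin: on its underside, 3 mm from the centre of the round part towards the spout; the spout points along its +y.
- beaker_mouth (a point): middle of the beaker's round mouth (inside about 40 mm across), level with the rim, 70 mm above the table. It lies under the circle on which the probe swings, to within about 8 mm.
- jar: closed sample jar with a wide screw lid, 42 mm across, 56 mm high, loose; stands under the probe's circle too. Origin: centre of its underside.
- dish: flat round culture dish, 90 mm across, 15 mm high, loose; stands under the probe's circle too. Origin: centre of its underside.

How it is judged:
On the way:
1. the raised probe hangs over the middle of the beaker (within 12 mm) (horizontal distance between probe_tip and beaker_mouth below 0.012 m and value of joint probe below 0.006 m and velocity of joint swing_bar between -0.05 and 0.05 rad/s), for 0.2 s.
At the end, for the whole second after the job is handed in: the probe is pressed down at least 41 of its 45 mm, its tip in the beaker within 13 mm of the middle of its round mouth; the beaker upright and at rest; beaker, jar and dish within 10 mm of where they stood (horizontal distance between probe_tip and beaker_mouth below 0.013 m and value of joint probe above 0.041 m and angle between beaker's own z axis and vertical below 0.05 rad and distance of each of beaker, jar, dish from where it was at the start of the episode below 0.01 m and linear speed of beaker below 0.01 m/s); the robot touches nothing.
It fails at once if the beaker is moved by more than 10 mm, tipped or lifted (distance of beaker from where it was at the start of the episode above 0.01 m or angle between beaker's own z axis and vertical above 0.2 rad or height (world z) of beaker above 0.006 m).
It fails at once if the jar is moved by more than 10 mm, tipped or lifted (distance of jar from where it was at the start of the episode above 0.01 m or angle between jar's own z axis and vertical above 0.2 rad or height (world z) of jar above 0.006 m).
It fails at once if the dish is moved by more than 10 mm, tipped or lifted (distance of dish from where it was at the start of the episode above 0.01 m or angle between dish's own z axis and vertical above 0.2 rad or height (world z) of dish above 0.006 m).
It fails at once if the stand is forced: the fingers press on it with more than 40 N (contact force between the fingers and stand above 40 N).
It fails at once if the probe is pressed down while it is not over the beaker (value of joint probe above 0.012 m and horizontal distance between probe_tip and beaker_mouth above 0.02 m).
It also fails if it takes over 64 s, if anything falls off the work surface, if the arm or the gripper's body presses on something with over 40 N, if the wrist force passes 120 N, or if a joint passes its speed limit or range.

## Working session

There is one attempt and no reset: what is moved stays moved. The work goes in short steps, Python scripts to look and compute and a tool call to move; the robot and the scene stay as the last step left them, time stands still between calls to the robot, and variables do not carry over. Pictures are saved under pics/ and viewed, about 8 in all and at most 12, crops included, and the job is handed in when it is done.

Besides the shell and the picture viewer there is one more tool, called after "Call:" by a JSON object that holds its "fn" and its "kwargs", one argument or row to a line. move_arm: Moves the arm, as the interface text tells. Its arguments: {"type":"object","properties":{"deltas":{"type":"array","items":{"type":"object","properties":{"x":{"type":"number"},"y":{"type":"number"},"z":{"type":"number"},"wx":{"type":"number"},"wy":{"type":"number"},"wz":{"type":"number"},"hand":{"type":"number"}}}},"grip_force":{"type":"number"}},"required":["deltas"]}

```bash
mkdir -p pics; python3 - <<'E'
from cell import monitor, viewer, robot
import cv2
print(monitor.observe())
for n in("top","side"):
    im=viewer.read_camera(n); cv2.imwrite(f"pics/{n}0.png",im[:,:,::-1])
    p=viewer.camera_params(n); print(n,p)
E
```

```text
{'time': 0.0, 'qpos': array([-1.29699871e+00,  3.42745929e-01,  1.52502375e+00, -3.94702699e-05,
        1.27542799e+00, -1.45987289e-01]), 'qvel': array([-0.00062218, -0.00142839, -0.00105115, -0.00144288,  0.00112215,
        0.00045629]), 'joint_efforts': array([-1.73971748e-03, -4.31248677e+01, -2.44217080e+01,  7.14927656e-02,
        5.59950457e-02, -1.28082343e-04]), 'tool_pos': array([ 0.2138582 , -0.47895808,  0.19833062]), 'tool_rot': array([-3.13999923e+00, -1.96138059e-04,  4.19796268e-01]), 'contact_force': array([ 0.13501934, -0.11195846, -0.17423894]), 'torque': array([ 0.04051427, -0.00300494, -0.0046232 ]), 'opening': 0.09184257471507315}
top {'camera_matrix': array([[620.26168877,   0.        , 319.88168477],
       [  0.        , 620.26168877, 236.56247032],
       [  0.        ,   0.        ,   1.        ]]), 'R': array([[-0.02576839, -0.99906682, -0.03466226],
       [-0.99255423,  0.0296988 , -0.11812741],
       [ 0.11904661,  0.03136022, -0.99239329]]), 't': array([0.17710341, 0.55747649, 1.08003127])}
side {'camera_matrix': array([[556.5674763 ,   0.        , 325.04559168],
       [  0.        , 556.5674763 , 226.92545316],
       [  0.        ,   0.        ,   1.        ]]), 'R': array([[-0.99295648, -0.11614333,  0.0234125 ],
       [-0.06395159,  0.35904924, -0.93112504],
       [ 0.09973772, -0.92606391, -0.36394782]]), 't': array([0.59574895, 0.10791949, 1.05217634])}
```

View pics/top0.png

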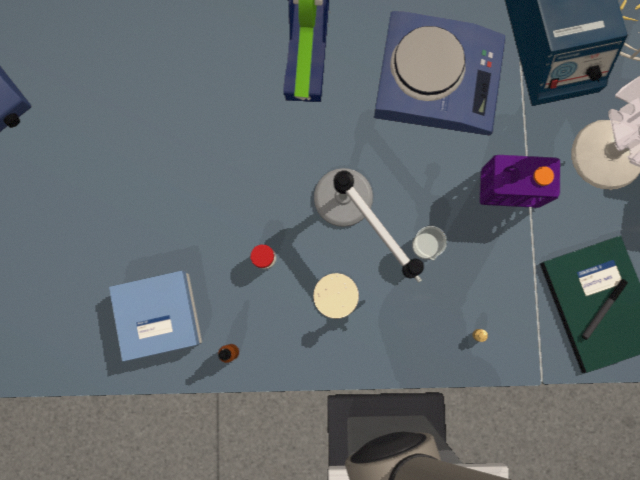

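View pics/side0.png

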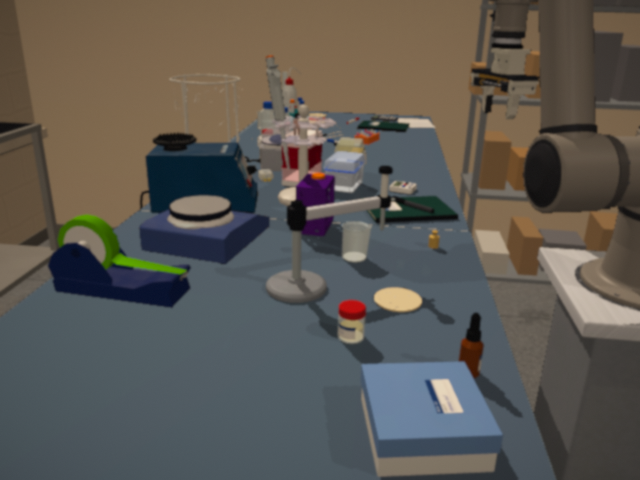

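The top view shows the hub (344,181), foot (343,197), cap (414,267), beaker (429,243), dish (336,296) and jar (263,257). The side view agrees. Next I enlarge both views around the beaker and cast rays for the main points.

```bash
cat > h.py <<'E'
import numpy as np, cv2
from cell import monitor, viewer, robot
def ray(n,uv):
    p=viewer.camera_params(n);K=p["camera_matrix"];R=np.array(p["R"]);t=np.array(p["t"])
    return -R.T@t, R.T@np.linalg.solve(K,[uv[0],uv[1],1])
def onz(n,uv,z):
    o,d=ray(n,uv); return o+d*(z-o[2])/d[2]
def proj(n,X):
    p=viewer.camera_params(n);c=np.array(p["R"])@X+p["t"];c=p["camera_matrix"]@c;return c[:2]/c[2]
E
python3 - <<'E'
from h import *
a=cv2.imread("pics/top0.png");b=cv2.imread("pics/side0.png")
for n,uv,z in[("hub",(344,181),.166),("foot",(343,197),.022),("cap",(414,267),.207),("beakrim",(430,241),.07),("dish",(336,296),.015),("jar",(263,256),.056)]:
    print(n,onz("top",uv,z).round(3))
# hub,cap circles
g=cv2.cvtColor(a,cv2.COLOR_BGR2GRAY)
m=(g<35).astype(np.uint8)
N,l,s,c=cv2.connectedComponentsWithStats(m)
for i in range(1,N):
    if 60<s[i,4]<800 and 300<c[i][0]<460 and 150<c[i][1]<310: print(s[i],c[i])
for c,(lo,hi) in {"foot":((0,0,80),(180,40,150)),"dish":((15,60,120),(35,160,255))}.items():
    m=cv2.inRange(cv2.cvtColor(a,cv2.COLOR_BGR2HSV),lo,hi);m[:150]=0;m[330:]=0
    k=max(cv2.findContours(m,0,1)[0],key=cv2.contourArea);print(c,cv2.minEnclosingCircle(k))
A=cv2.resize(a[165:290,310:460],None,fx=5,fy=5,interpolation=cv2.INTER_CUBIC)[:, :]
B=cv2.resize(b[150:310,260:430],None,fx=3,fy=3,interpolation=cv2.INTER_CUBIC)
cv2.imwrite("pics/A.png",cv2.resize(a[215:290,380:460],None,fx=8,fy=8,interpolation=cv2.INTER_CUBIC)); cv2.imwrite("pics/B.png",B)
E
```

```text
hub [0.635 0.116 0.166]
foot [0.636 0.118 0.022]
cap [0.491 0.016 0.207]
beakrim [ 0.545 -0.03   0.07 ]
dish [0.455 0.136 0.015]
jar [0.528 0.262 0.056]
[334 172  18  22 265] [342.19245283 182.32830189]
[402 259  21  19 237] [412.08438819 268.5443038 ]
foot ((378.5, 192.5), 263.477783203125)
dish ((335.5857238769531, 295.4142761230469), 22.304492950439453)
```

View pics/A.png

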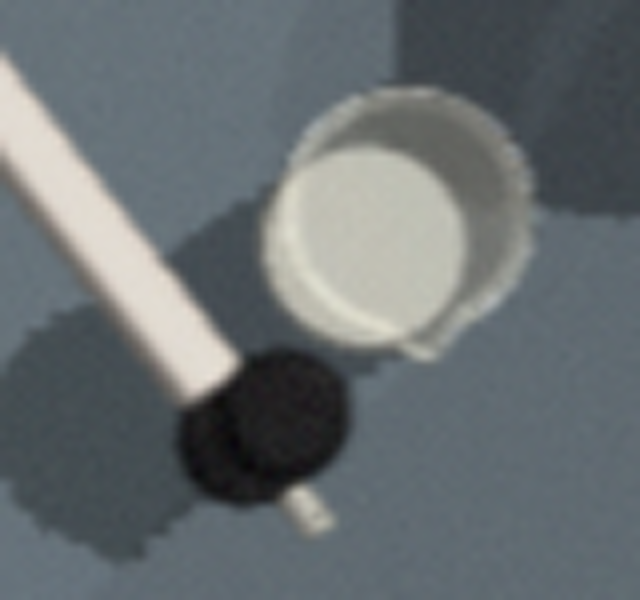

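View pics/B.png

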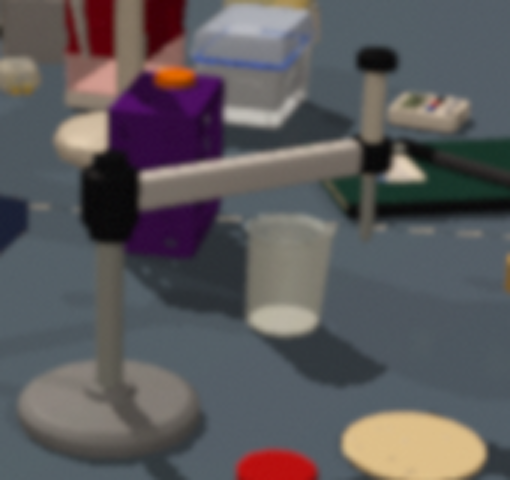

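The enlarged crops put the mouth circle at about (430.3,241.3), the cap centre at (415.9,266.2) and the hub at about (343.5,182). That gives pivot ≈ (0.636,0.117), cap ≈ (0.4925,0.013) at r = 0.177 (should be 0.180), and mouth ≈ (0.5445,-0.0305) at r = 0.174. The bar therefore has to turn about +22°, from 36° to 58°. I shut the hand and go high to a point beside the bar on its clockwise side.

Call:
{"fn": "move_arm", "kwargs": {
  "deltas": [
    {"z": -0.06, "hand": 0},
    {"z": -0.11, "hand": 0},
    {"x": 0.07, "y": -0.05, "z": -0.11, "wz": -6, "hand": 0},
    {"x": 0.13, "y": -0.1, "z": -0.11, "wz": -12, "hand": 0},
    {"x": 0.19, "y": -0.145, "z": -0.11, "wz": -18, "hand": 0},
    {"x": 0.24, "y": -0.184, "z": -0.11, "wz": -23, "hand": 0},
    {"x": 0.29, "y": -0.222, "z": -0.11, "wz": -23, "hand": 0},
    {"x": 0.34, "y": -0.26, "z": -0.11, "wz": -23, "hand": 0}
  ],
  "grip_force": 20
}}

```text
schema error: expected keys x, y, z, wx, wy, wz, hand
```

Call:
{"fn": "move_arm", "kwargs": {
  "deltas": [
    {"x": 0, "y": 0, "z": -0.06, "wx": 0, "wy": 0, "wz": 0, "hand": 0},
    {"x": 0, "y": 0, "z": -0.11, "wx": 0, "wy": 0, "wz": 0, "hand": 0},
    {"x": 0.07, "y": -0.05, "z": -0.11, "wx": 0, "wy": 0, "wz": -6, "hand": 0},
    {"x": 0.13, "y": -0.1, "z": -0.11, "wx": 0, "wy": 0, "wz": -12, "hand": 0},
    {"x": 0.19, "y": -0.145, "z": -0.11, "wx": 0, "wy": 0, "wz": -18, "hand": 0},
    {"x": 0.24, "y": -0.184, "z": -0.11, "wx": 0, "wy": 0, "wz": -23, "hand": 0},
    {"x": 0.29, "y": -0.222, "z": -0.11, "wx": 0, "wy": 0, "wz": -23, "hand": 0},
    {"x": 0.34, "y": -0.26, "z": -0.11, "wx": 0, "wy": 0, "wz": -23, "hand": 0}
  ],
  "grip_force": 20
}}

```text
time: 1.1
tool_pos: [0.3936, -0.1481, 0.3089]
tool_rot: [3.141, 0.0, 0.821]
contact_force: [0.9, 0.2, 0.1]
opening: 0.0161
```

Call:
{"fn": "move_arm", "kwargs": {
  "deltas": [
    {"x": 0.06, "y": -0.016, "z": 0, "wx": 0, "wy": 0, "wz": 0, "hand": 0},
    {"x": 0.115, "y": -0.03, "z": 0, "wx": 0, "wy": 0, "wz": 0, "hand": 0},
    {"x": 0.17, "y": -0.045, "z": 0, "wx": 0, "wy": 0, "wz": 0, "hand": 0},
    {"x": 0.225, "y": -0.059, "z": 0, "wx": 0, "wy": 0, "wz": 0, "hand": 0},
    {"x": 0.225, "y": -0.059, "z": 0, "wx": 0, "wy": 0, "wz": 0, "hand": 0},
    {"x": 0.225, "y": -0.059, "z": 0.04, "wx": 0, "wy": 0, "wz": 0, "hand": 0},
    {"x": 0.225, "y": -0.059, "z": 0.06, "wx": 0, "wy": 0, "wz": 0, "hand": 0},
    {"x": 0.225, "y": -0.059, "z": 0.06, "wx": 0, "wy": 0, "wz": 0, "hand": 0}
  ]
}}

```text
time: 2.1
tool_pos: [0.5019, 0.0541, 0.2476]
tool_rot: [-3.139, 0.003, 0.82]
contact_force: [0.2, 0.3, 1.1]
opening: 0.0003
```

```bash
python3 - <<'E'
from h import *
s=monitor.observe();print(s["tool_pos"],s["tool_rot"],s["opening"])
w=viewer.read_camera("wrist");t=viewer.read_camera("top")
cv2.imwrite("pics/w1.png",np.hstack([w[:,:,::-1][:, 0:640]])) 
cv2.imwrite("pics/c1.png",np.vstack([cv2.resize(w[:,:,::-1],(400,300)),cv2.resize(t[150:300,290:490,::-1],(400,300))]))
E
```

```text
[0.50194952 0.05414892 0.24760905] [-3.13887130e+00  2.85224302e-03  8.20373469e-01] 0.0003142051760396176
```

View pics/c1.png

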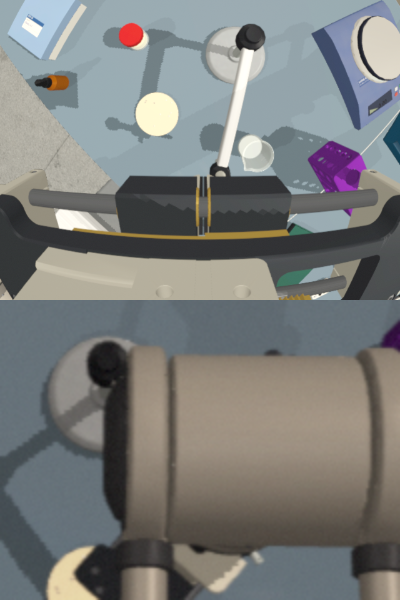

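The wrist view shows the bar, the beaker and the probe just ahead of the fingers; the hand is 55 mm short along tool x. I make that up and then measure with the wrist camera.

Call:
{"fn": "move_arm", "kwargs": {
  "deltas": [
    {"x": 0.03, "y": -0.007, "z": 0, "wx": 0, "wy": 0, "wz": 0, "hand": 0},
    {"x": 0.054, "y": -0.013, "z": 0, "wx": 0, "wy": 0, "wz": 0, "hand": 0},
    {"x": 0.054, "y": -0.013, "z": 0, "wx": 0, "wy": 0, "wz": 0, "hand": 0},
    {"x": 0.054, "y": -0.013, "z": 0, "wx": 0, "wy": 0, "wz": 0, "hand": 0}
  ]
}}

```text
time: 2.7
tool_pos: [0.5304, 0.1027, 0.2496]
tool_rot: [3.141, -0.0, 0.821]
contact_force: [-0.0, 0.0, -0.4]
opening: 0.0008
```

```bash
cat >> h.py <<'E'
def wr(p,uv,z):
    K=p["camera_matrix"];R=np.array(p["R"]);t=np.array(p["t"])
    v=np.array([(uv[0]-K[0,2])/K[0,0],(uv[1]-K[1,2])/K[1,1]]);r=np.hypot(*v)
    d=R.T@np.array([*(v/r*np.sin(r)),np.cos(r)]);o=-R.T@t
    return o+d*(z-o[2])/d[2]
def wp(p,X):
    K=p["camera_matrix"];c=np.array(p["R"])@X+p["t"];th=np.arctan2(np.hypot(c[0],c[1]),c[2]);e=c[:2]/np.hypot(c[0],c[1])*th
    return np.array([K[0,0]*e[0]+K[0,2],K[1,1]*e[1]+K[1,2]])
E
python3 - <<'E'
from h import *
import pickle
p=viewer.camera_params("wrist");w=viewer.read_camera("wrist")
s=monitor.observe();print(s["tool_pos"],s["tool_rot"])
pickle.dump(p,open("w2.pkl","wb"))
for X in[(.636,.117,.166),(.4925,.013,.207),(.5445,-.0305,.07),(.455,.136,.015)]: print(wp(p,np.array(X)).round(1))
cv2.imwrite("pics/w2.png",w[:,:,::-1])
E
```

```text
[0.53034923 0.1024873  0.24956683] [ 3.14080651e+00 -1.42346866e-04  8.20650220e-01]
[418.6 131.7]
[371.2 374.6]
[418.3 297.3]
[259.1 231.4]
```

View pics/w2.png

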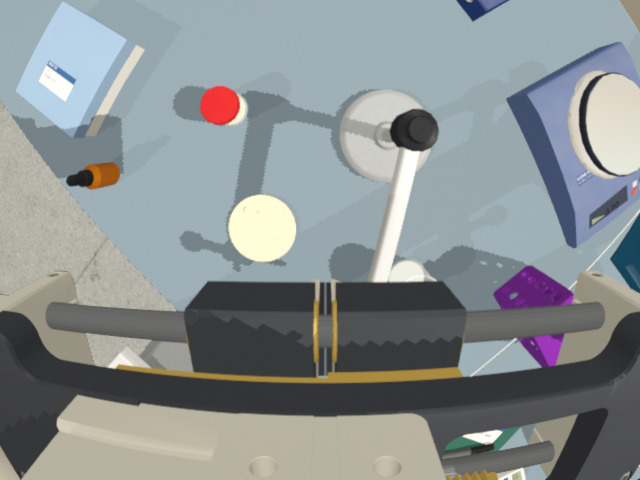

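The predicted hub, dish and beaker pixels agree with the wrist picture to about 3 px (hub seen at (416,130), dish at (262,228), beaker edge at (408,267)), so the positions hold. I go down beside the bar to z ≈ 0.137.

Call:
{"fn": "move_arm", "kwargs": {
  "deltas": [
    {"x": 0, "y": 0, "z": 0.04, "wx": 0, "wy": 0, "wz": 0, "hand": 0},
    {"x": 0, "y": 0, "z": 0.08, "wx": 0, "wy": 0, "wz": 0, "hand": 0},
    {"x": 0, "y": 0, "z": 0.112, "wx": 0, "wy": 0, "wz": 0, "hand": 0},
    {"x": 0, "y": 0, "z": 0.112, "wx": 0, "wy": 0, "wz": 0, "hand": 0},
    {"x": 0, "y": 0, "z": 0.112, "wx": 0, "wy": 0, "wz": 0, "hand": 0}
  ]
}}

```text
time: 3.38
tool_pos: [0.5314, 0.1029, 0.1386]
tool_rot: [3.14, -0.002, 0.821]
contact_force: [-0.2, -0.4, 0.4]
opening: 0.0007
```

Call:
{"fn": "move_arm", "kwargs": {
  "deltas": [
    {"x": -0.002, "y": 0.008, "z": 0, "wx": 0, "wy": 0, "wz": 0, "hand": 0},
    {"x": -0.003, "y": 0.015, "z": 0, "wx": 0, "wy": 0, "wz": 0, "hand": 0},
    {"x": -0.005, "y": 0.022, "z": 0, "wx": 0, "wy": 0, "wz": -2, "hand": 0},
    {"x": -0.007, "y": 0.029, "z": 0, "wx": 0, "wy": 0, "wz": -4, "hand": 0},
    {"x": -0.01, "y": 0.036, "z": 0, "wx": 0, "wy": 0, "wz": -6, "hand": 0},
    {"x": -0.012, "y": 0.043, "z": 0, "wx": 0, "wy": 0, "wz": -8, "hand": 0},
    {"x": -0.013, "y": 0.048, "z": 0, "wx": 0, "wy": 0, "wz": -9, "hand": 0},
    {"x": -0.013, "y": 0.048, "z": 0, "wx": 0, "wy": 0, "wz": -9, "hand": 0}
  ]
}}

```text
time: 4.38
tool_pos: [0.5571, 0.0606, 0.1372]
tool_rot: [3.141, -0.0, 0.977]
contact_force: [-0.5, -1.0, -0.7]
opening: 0.0009
```

```bash
python3 - <<'E'
from h import *
import pickle
p=viewer.camera_params("wrist");w=viewer.read_camera("wrist");s_=viewer.read_camera("side");t=viewer.read_camera("top")
s=monitor.observe();print(s["tool_pos"],s["tool_rot"],s["contact_force"])
pickle.dump(p,open("w3.pkl","wb"));cv2.imwrite("pics/w3.png",w[:,:,::-1]);cv2.imwrite("pics/s3.png",s_[:,:,::-1]);cv2.imwrite("pics/t3.png",t[:,:,::-1])
r=lambda i,h:cv2.resize(i[:,:,::-1],(800-h*400,300),interpolation=cv2.INTER_CUBIC)
cv2.imwrite("pics/c3.png",np.vstack([np.hstack([r(w,1),r(t[150:300,310:510],1)]),cv2.resize(s_[150:270,270:590,::-1],(800,300),interpolation=cv2.INTER_CUBIC)]))
E
```

```text
[0.5566792  0.06116132 0.13703884] [-3.14156852e+00  6.33529668e-05  9.78073987e-01] [ 0.58052265 -0.8465488  -0.25013552]
```

View pics/c3.png

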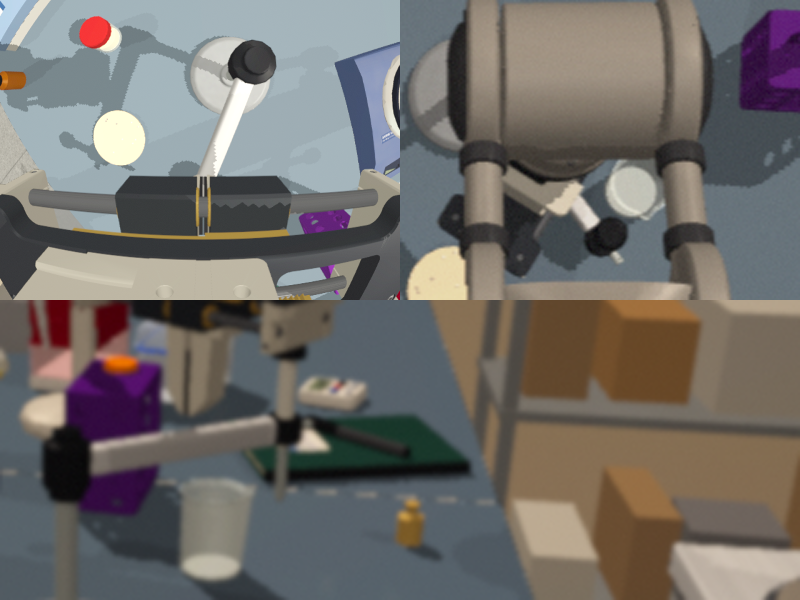

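```bash
python3 - <<'E'
from h import *
s=monitor.observe();P=np.array(s["tool_pos"])
print(proj("top",P),proj("side",P),proj("side",P+[0,0,.066]),proj("side",np.array([.559,.061,.15])),proj("side",np.array([.4925,.013,.207])),proj("side",np.array([.636,.117,.166])))
b=cv2.imread("pics/s3.png");t=cv2.imread("pics/t3.png")
cv2.imwrite("pics/c4.png",np.hstack([cv2.resize(b[120:270,270:420],(400,400),interpolation=cv2.INTER_CUBIC),cv2.resize(t[200:300,360:460],(400,400),interpolation=cv2.INTER_CUBIC)]))
E
```

```text
[379.26190454 230.78438175] [346.77923888 208.40178023] [348.19361481 172.94365081] [345.76703006 201.46784182] [385.45729674 165.63684062] [298.31558778 200.29064699]
```

View pics/c4.png

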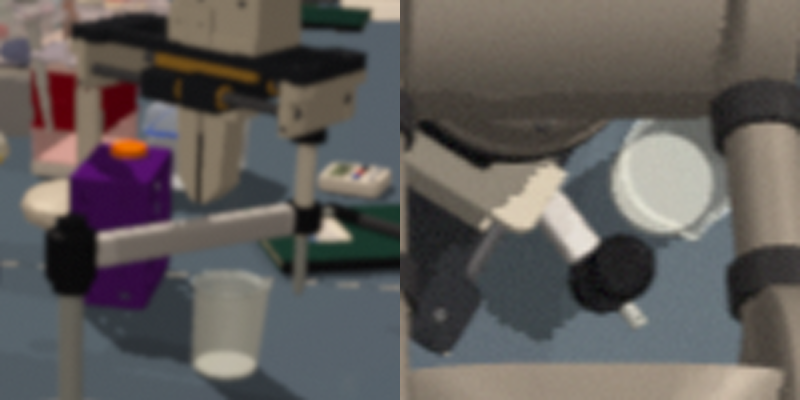

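The picture shows the bar has not moved: the cap is still at (416,266) in top pixels. The fingertips sit about 13 px higher in the side view than the reported TCP projects, so tip and reported TCP disagree. I check this numerically before pushing on.

```bash
python3 - <<'E'
from h import *
import pickle
from scipy.optimize import least_squares
P0=np.array([.2138582,-.479,.1983]);print("start tcp side",proj("side",P0))
yv=np.array([.4077,-.913,0]);print([proj("side",P0+k*.055*yv).round(1) for k in(-1,1)])
p=pickle.load(open("w2.pkl","rb"));print("cam pos",-np.array(p["R"]).T@p["t"])
pts=[((.636,.117,.166),(416,130)),((.455,.136,.015),(262,228)),((.528,.262,.056),(220,106))]
def f(d): return np.ravel([wp(p,np.array(X)-d)-uv for X,uv in pts])
print(f(np.zeros(3)).round(1)); r=least_squares(f,np.zeros(3));print("wrist cam offset",r.x.round(4),r.fun.round(1))
a=cv2.imread("pics/side0.png")
b=cv2.imread("pics/s3.png")
A=cv2.resize(a[60:160,440:560],(480,400),interpolation=cv2.INTER_CUBIC)
def dot(im,uv,o,k):cv2.drawMarker(im,tuple(int((uv[i]-o[i])*k) for i in(0,1)),(0,0,255),0,14,2)
for k in(-1,0,1):dot(A,proj("side",P0+k*.055*yv),(440,60),4)
P=np.array(monitor.observe()["tool_pos"]);B=cv2.resize(b[120:220,280:400],(480,400),interpolation=cv2.INTER_CUBIC);dot(B,proj("side",P),(280,120),4)
cv2.imwrite("pics/c5.png",np.hstack([A,B])[:,:960]); cv2.imwrite("pics/c5.png",cv2.resize(cv2.imread("pics/c5.png"),(800,333)))
E
```

```text
start tcp side [495.94340524 125.85807069]
[array([508.5, 130.1]), array([484.2, 121.9])]
cam pos [0.57648385 0.15389115 0.43552934]
[ 2.6  1.7 -2.9  3.4 -1.4  0.8]
wrist cam offset [-0.0014 -0.0011  0.0089] [ 0.1 -0.1 -1.5  0.3  1.2 -0. ]
```

View pics/c5.png

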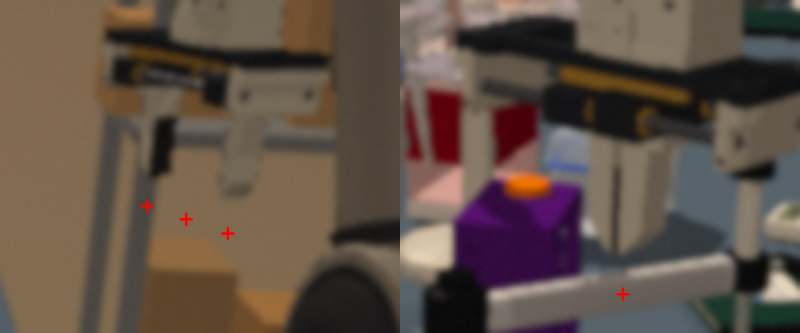

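The start picture shows the same offset: the tips are about 22 mm above where the reported TCP projects. The real fingertips are therefore short of the TCP and passed over the bar, at about z 0.160 against the bar's top at 0.150, without touching it. I back off, go about 25 mm lower and push again.

Call:
{"fn": "move_arm", "kwargs": {
  "deltas": [
    {"x": 0.006, "y": -0.015, "z": -0.005, "wx": 0, "wy": 0, "wz": 3, "hand": 0},
    {"x": 0.013, "y": -0.033, "z": -0.005, "wx": 0, "wy": 0, "wz": 6, "hand": 0},
    {"x": 0.02, "y": -0.05, "z": -0.005, "wx": 0, "wy": 0, "wz": 9, "hand": 0},
    {"x": 0.02, "y": -0.05, "z": 0, "wx": 0, "wy": 0, "wz": 9, "hand": 0},
    {"x": 0.02, "y": -0.05, "z": 0.012, "wx": 0, "wy": 0, "wz": 9, "hand": 0},
    {"x": 0.02, "y": -0.05, "z": 0.024, "wx": 0, "wy": 0, "wz": 9, "hand": 0},
    {"x": 0.02, "y": -0.05, "z": 0.024, "wx": 0, "wy": 0, "wz": 9, "hand": 0},
    {"x": 0.02, "y": -0.05, "z": 0.024, "wx": 0, "wy": 0, "wz": 9, "hand": 0}
  ]
}}

```text
time: 5.52
tool_pos: [0.5266, 0.1053, 0.1129]
tool_rot: [-3.142, 0.0, 0.821]
contact_force: [-0.1, 0.0, -0.7]
opening: 0.0004
```

Call:
{"fn": "move_arm", "kwargs": {
  "deltas": [
    {"x": -0.002, "y": 0.01, "z": 0, "wx": 0, "wy": 0, "wz": 0, "hand": 0},
    {"x": -0.003, "y": 0.018, "z": 0, "wx": 0, "wy": 0, "wz": 0, "hand": 0},
    {"x": -0.004, "y": 0.024, "z": 0, "wx": 0, "wy": 0, "wz": -2, "hand": 0},
    {"x": -0.006, "y": 0.03, "z": 0, "wx": 0, "wy": 0, "wz": -4, "hand": 0},
    {"x": -0.008, "y": 0.036, "z": 0, "wx": 0, "wy": 0, "wz": -6, "hand": 0},
    {"x": -0.01, "y": 0.042, "z": 0, "wx": 0, "wy": 0, "wz": -8, "hand": 0},
    {"x": -0.012, "y": 0.048, "z": 0, "wx": 0, "wy": 0, "wz": -9, "hand": 0},
    {"x": -0.012, "y": 0.048, "z": 0, "wx": 0, "wy": 0, "wz": -9, "hand": 0}
  ]
}}

```text
time: 6.52
tool_pos: [0.5539, 0.0634, 0.1132]
tool_rot: [3.141, -0.0, 0.977]
contact_force: [0.2, 0.2, 0.8]
opening: 0.0005
```

```bash
python3 - <<'E'
from h import *
t=viewer.read_camera("top");s_=viewer.read_camera("side");s=monitor.observe();print(s["tool_pos"],s["contact_force"])
cv2.imwrite("pics/t6.png",t[:,:,::-1]);cv2.imwrite("pics/s6.png",s_[:,:,::-1])
cv2.imwrite("pics/c6.png",np.hstack([cv2.resize(i[:,:,::-1],(400,400),interpolation=cv2.INTER_CUBIC) for i in(s_[140:260,290:410],t[200:300,370:470])]))
E
```

```text
[0.55350031 0.06376086 0.11299362] [ 0.17755341 -0.42917844 -0.65301263]
```

View pics/c6.png

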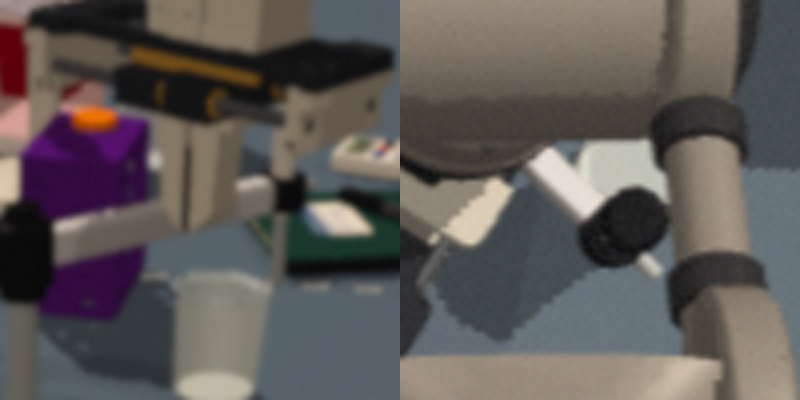

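The fingertip now pushes the bar. The cap is at about (429.5,254.5), i.e. a bar angle of about 45°, so 13° (22 mm of push) remain.

Call:
{"fn": "move_arm", "kwargs": {
  "deltas": [
    {"x": -0.001, "y": 0.006, "z": 0, "wx": 0, "wy": 0, "wz": 0, "hand": 0},
    {"x": -0.002, "y": 0.011, "z": 0, "wx": 0, "wy": 0, "wz": -1, "hand": 0},
    {"x": -0.004, "y": 0.016, "z": 0, "wx": 0, "wy": 0, "wz": -2, "hand": 0},
    {"x": -0.005, "y": 0.02, "z": 0, "wx": 0, "wy": 0, "wz": -2, "hand": 0},
    {"x": -0.005, "y": 0.021, "z": 0, "wx": 0, "wy": 0, "wz": -2, "hand": 0},
    {"x": -0.005, "y": 0.021, "z": 0, "wx": 0, "wy": 0, "wz": -2, "hand": 0},
    {"x": -0.005, "y": 0.021, "z": 0, "wx": 0, "wy": 0, "wz": -2, "hand": 0}
  ]
}}

```text
time: 7.5
tool_pos: [0.5681, 0.0481, 0.113]
tool_rot: [3.141, 0.0, 1.013]
contact_force: [1.3, 0.6, 1.7]
opening: 0.0006
```

```bash
python3 - <<'E'
from h import *
t=viewer.read_camera("top");s_=viewer.read_camera("side");s=monitor.observe();print(s["tool_pos"],s["contact_force"])
cv2.imwrite("pics/t7.png",t[:,:,::-1]);cv2.imwrite("pics/s7.png",s_[:,:,::-1])
# beaker rim centre and probe in side view predictions
for X in[(.5445,-.0305,.07),(.541,-.036,.082),(.541,-.036,.13)]:print(proj("side",np.array(X)))
cv2.imwrite("pics/c7.png",np.hstack([cv2.resize(i[:,:,::-1],(400,400),interpolation=cv2.INTER_CUBIC) for i in(s_[140:260,290:410],t[200:300,370:470])]))
E
```

```text
[0.56803589 0.0481223  0.11301405] [0.70301182 0.62624028 0.21151552]
[355.2837651  225.40419635]
[357.4779807  218.92207503]
[358.56944039 196.01787285]
```

View pics/c7.png

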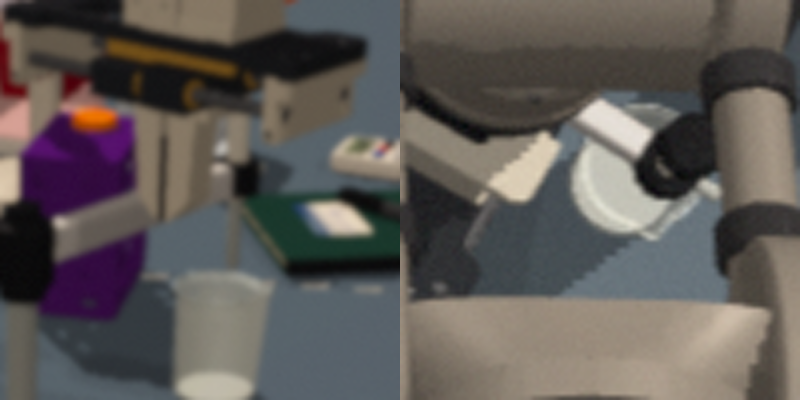

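The side crop shows the probe rod at u ≈ 360 (target ≈ 358), just above the beaker. The top crop puts the cap at about (442.5,236), i.e. about 55.7° against the wanted 58.2°. I push a further 3–4 mm at the finger.

Call:
{"fn": "move_arm", "kwargs": {
  "deltas": [
    {"x": 0, "y": 0.002, "z": 0, "wx": 0, "wy": 0, "wz": -1, "hand": 0},
    {"x": -0.001, "y": 0.0035, "z": 0, "wx": 0, "wy": 0, "wz": -1, "hand": 0},
    {"x": -0.001, "y": 0.0035, "z": 0, "wx": 0, "wy": 0, "wz": -1, "hand": 0},
    {"x": -0.001, "y": 0.0035, "z": 0, "wx": 0, "wy": 0, "wz": -1, "hand": 0}
  ]
}}

```text
time: 8.1
tool_pos: [0.5706, 0.0455, 0.1131]
tool_rot: [3.141, -0.0, 1.031]
contact_force: [0.6, 1.4, 1.4]
opening: 0.0008
```

```bash
python3 - <<'E'
from h import *
s=monitor.observe();print(s["tool_pos"],s["tool_rot"],s["contact_force"])
print(onz("top",(442.5,236),.207),onz("top",(415.9,266.2),.207))
for n in(1,): 
  s_=viewer.read_camera("side");cv2.imwrite("pics/s8.png",s_[:,:,::-1])
a=cv2.imread("pics/s7.png");b=cv2.imread("pics/s8.png")
# rod shift: template of clamp+rod from s7 into s8
T=cv2.resize(a[180:216,352:372],None,fx=8,fy=8,interpolation=cv2.INTER_CUBIC);S=cv2.resize(b[174:222,340:384],None,fx=8,fy=8,interpolation=cv2.INTER_CUBIC)
m=cv2.matchTemplate(S,T,cv2.TM_CCOEFF_NORMED);_,v,_,l=cv2.minMaxLoc(m);print("shift px",l[0]/8-12,l[1]/8-6,v)
g=cv2.cvtColor(b,cv2.COLOR_BGR2GRAY)
for r in(204,208,212): print(r,g[r,350:372])
E
```

```text
[0.57064933 0.04546803 0.11305287] [ 3.14121150e+00 -1.36124815e-04  1.03056827e+00] [0.60543847 1.35934174 1.37330871]
[ 0.53700283 -0.0292921   0.207     ] [0.49245766 0.01272167 0.207     ]
shift px -2.0 -0.75 0.9603144526481628
204 [97 97 96 97 96 96 95 94 91 85 80 73 70 73 74 67 55 48 45 45 45 45]
208 [97 96 97 97 97 97 95 94 90 89 92 92 88 81 72 69 73 74 66 56 48 46]
212 [97 97 97 99 99 99 97 93 90 92 95 97 96 94 90 87 81 74 73 77 80 71]
```

The last shift matches: the rod moved 2 px, bar ≈ 58°, estimated probe ≈ (0.5415,-0.034), about 5 mm from the mouth. I back the finger off and go up, and check the clearance to the purple box.

Call:
{"fn": "move_arm", "kwargs": {
  "deltas": [
    {"x": 0, "y": -0.008, "z": 0, "wx": 0, "wy": 0, "wz": 0, "hand": 0},
    {"x": 0, "y": -0.025, "z": 0, "wx": 0, "wy": 0, "wz": 0, "hand": 0},
    {"x": 0, "y": -0.04, "z": 0, "wx": 0, "wy": 0, "wz": 0, "hand": 0},
    {"x": 0, "y": -0.04, "z": -0.03, "wx": 0, "wy": 0, "wz": 0, "hand": 0},
    {"x": 0, "y": -0.04, "z": -0.08, "wx": 0, "wy": 0, "wz": 0, "hand": 0},
    {"x": 0, "y": -0.04, "z": -0.13, "wx": 0, "wy": 0, "wz": 0, "hand": 0},
    {"x": 0, "y": -0.04, "z": -0.15, "wx": 0, "wy": 0, "wz": 0, "hand": 0},
    {"x": 0, "y": -0.04, "z": -0.15, "wx": 0, "wy": 0, "wz": 0, "hand": 0}
  ]
}}

```text
time: 9.15
tool_pos: [0.5366, 0.0663, 0.2645]
tool_rot: [3.138, -0.002, 1.031]
contact_force: [0.4, -0.1, -1.1]
opening: 0.0001
```

```bash
python3 - <<'E'
from h import *
s=monitor.observe();print(s["tool_pos"],s["tool_rot"],s["contact_force"])
def tri(a,b):
    (o1,d1),(o2,d2)=ray("top",a),ray("side",b);d1=d1/np.linalg.norm(d1);d2=d2/np.linalg.norm(d2)
    k=np.linalg.lstsq(np.c_[d1,-d2],o2-o1,rcond=None)[0];A=o1+k[0]*d1;B=o2+k[1]*d2;return (A+B)/2,np.linalg.norm(A-B)
print("orange",tri((543,176),(317,176)))
t=viewer.read_camera("top");w=viewer.read_camera("wrist");q=viewer.read_camera("side")
cv2.imwrite("pics/w9.png",w[:,:,::-1])
cv2.imwrite("pics/c9.png",np.hstack([cv2.resize(i[:,:,::-1],(400,400),interpolation=cv2.INTER_CUBIC) for i in(q[140:240,300:400],t[200:280,390:470])]))
E
```

```text
[0.5365574  0.06627552 0.26448864] [ 3.13831548e+00 -1.66191442e-03  1.03091066e+00] [ 0.44924577 -0.05061452 -1.14415252]
orange (array([ 0.6452118 , -0.21686034,  0.11306142]), np.float64(0.002788192318385045))
```

View pics/c9.png

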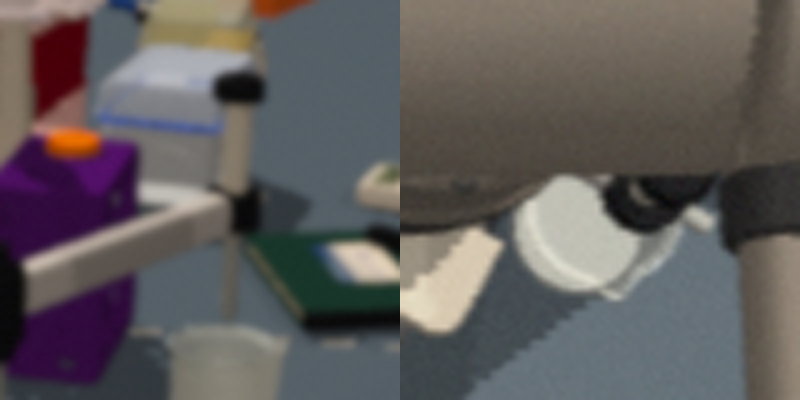

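The side crop shows the probe tip at about (357.5,218.8), against a target of (357.5,218.9), centred over the mouth at u ≈ 355. Bar and cap are free of the hand, and the box top is only at z 0.113. I move over the cap.

Call:
{"fn": "move_arm", "kwargs": {
  "deltas": [
    {"x": -0.03, "y": 0.02, "z": 0, "wx": 0, "wy": 0, "wz": 0, "hand": 0},
    {"x": -0.06, "y": 0.04, "z": 0, "wx": 0, "wy": 0, "wz": 0, "hand": 0},
    {"x": -0.084, "y": 0.056, "z": 0, "wx": 0, "wy": 0, "wz": 0, "hand": 0},
    {"x": -0.084, "y": 0.056, "z": 0.025, "wx": 0, "wy": 0, "wz": 0, "hand": 0},
    {"x": -0.084, "y": 0.056, "z": 0.05, "wx": 0, "wy": 0, "wz": 0, "hand": 0},
    {"x": -0.084, "y": 0.056, "z": 0.065, "wx": 0, "wy": 0, "wz": 0, "hand": 0},
    {"x": -0.084, "y": 0.056, "z": 0.065, "wx": 0, "wy": 0, "wz": 0, "hand": 0},
    {"x": -0.084, "y": 0.056, "z": 0.065, "wx": 0, "wy": 0, "wz": 0, "hand": 0}
  ]
}}

```text
time: 10.3
tool_pos: [0.5415, -0.0348, 0.1986]
tool_rot: [3.141, -0.0, 1.031]
contact_force: [-0.2, 0.3, 0.1]
opening: 0.0003
```

Call:
{"fn": "move_arm", "kwargs": {
  "deltas": [
    {"x": 0, "y": 0, "z": 0.006, "wx": 0, "wy": 0, "wz": 0, "hand": 0},
    {"x": 0, "y": 0, "z": 0.012, "wx": 0, "wy": 0, "wz": 0, "hand": 0},
    {"x": 0, "y": 0, "z": 0.018, "wx": 0, "wy": 0, "wz": 0, "hand": 0},
    {"x": 0, "y": 0, "z": 0.024, "wx": 0, "wy": 0, "wz": 0, "hand": 0},
    {"x": 0, "y": 0, "z": 0.028, "wx": 0, "wy": 0, "wz": 0, "hand": 0},
    {"x": 0, "y": 0, "z": 0.028, "wx": 0, "wy": 0, "wz": 0, "hand": 0}
  ]
}}

```text
time: 11.05
tool_pos: [0.5409, -0.0348, 0.1697]
tool_rot: [-3.141, 0.0, 1.031]
contact_force: [-0.2, 0.7, -0.5]
opening: 0.0005
```

```bash
cat >> h.py <<'E'
def rodtip():
    s=monitor.observe();print(s["tool_pos"].round(4),s["contact_force"].round(1))
    q=viewer.read_camera("side");b=q[:,:,::-1];a=cv2.imread("pics/s8.png")
    return b
E
python3 - <<'E'
from h import *
b=rodtip();cv2.imwrite("pics/s10.png",b)
g=cv2.cvtColor(b,cv2.COLOR_BGR2GRAY);print("col 360, rows 150-215",g[150:215,360])
print("cap top z->v",[(z,proj("side",np.array([.541,-.0345,z])).round(1)) for z in(.207,.195,.18,.162)])
E
```

```text
[ 0.5409 -0.0348  0.1697] [-0.2  0.7 -0.5]
col 360, rows 150-215 [110 111 111 111 112 111 113 113 114 114 115 113 110  99  77  48  24  11
  10  15  36  68  94 110 117 118 119 120 119 120 118 118 117 115 114 113
 108  92  64  33  14  10   7  10   8  11  11  22  44  70  87  95  98  95
  89  86  86  88  91  92  93  94  94  94  94]
cap top z->v [(0.207, array([360.4, 157.9])), (0.195, array([360.1, 164. ])), (0.18, array([359.7, 171.6])), (0.162, array([359.3, 180.6]))]
```

The cap has moved down about 11 mm (its lower edge from v 165.7 to 171), with little force. About 34 mm remain.

Call:
{"fn": "move_arm", "kwargs": {
  "deltas": [
    {"x": 0, "y": 0, "z": 0.006, "wx": 0, "wy": 0, "wz": 0, "hand": 0},
    {"x": 0, "y": 0, "z": 0.012, "wx": 0, "wy": 0, "wz": 0, "hand": 0},
    {"x": 0, "y": 0, "z": 0.018, "wx": 0, "wy": 0, "wz": 0, "hand": 0},
    {"x": 0, "y": 0, "z": 0.023, "wx": 0, "wy": 0, "wz": 0, "hand": 0},
    {"x": 0, "y": 0, "z": 0.027, "wx": 0, "wy": 0, "wz": 0, "hand": 0},
    {"x": 0, "y": 0, "z": 0.029, "wx": 0, "wy": 0, "wz": 0, "hand": 0},
    {"x": 0, "y": 0, "z": 0.03, "wx": 0, "wy": 0, "wz": 0, "hand": 0},
    {"x": 0, "y": 0, "z": 0.03, "wx": 0, "wy": 0, "wz": 0, "hand": 0}
  ]
}}

```text
time: 12.1
tool_pos: [0.5409, -0.0347, 0.1399]
tool_rot: [-3.141, 0.0, 1.031]
contact_force: [0.9, -0.2, 1.0]
opening: 0.0006
```

Call:
{"fn": "move_arm", "kwargs": {
  "deltas": [
    {"x": 0, "y": 0, "z": 0.001, "wx": 0, "wy": 0, "wz": 0, "hand": 0},
    {"x": 0, "y": 0, "z": 0.002, "wx": 0, "wy": 0, "wz": 0, "hand": 0},
    {"x": 0, "y": 0, "z": 0.002, "wx": 0, "wy": 0, "wz": 0, "hand": 0}
  ]
}}

```text
time: 12.48
tool_pos: [0.5409, -0.0347, 0.1379]
tool_rot: [-3.141, 0.0, 1.031]
contact_force: [0.3, -0.1, 1.2]
opening: 0.0005
```

```bash
python3 - <<'E'
from h import *
b=rodtip();cv2.imwrite("pics/s11.png",b)
g=cv2.cvtColor(b,cv2.COLOR_BGR2GRAY);print("rows 165-205",g[165:205,359])
E
```

```text
[ 0.5409 -0.0347  0.1379] [ 0.3 -0.1  1.2]
rows 165-205 [108 109 110 109 111 110 110 111 110 110 111 113 112 108  99  78  49  24
  12  11  15  38  60  57  35  20  17  17  15  15  17  16  24  49  80 102
 110 114 115 117]
```

Call:
{"fn": "move_arm", "kwargs": {
  "deltas": [
    {"x": 0, "y": 0, "z": 0.001, "wx": 0, "wy": 0, "wz": 0, "hand": 0},
    {"x": 0, "y": 0, "z": 0.0015, "wx": 0, "wy": 0, "wz": 0, "hand": 0},
    {"x": 0, "y": 0, "z": 0.0015, "wx": 0, "wy": 0, "wz": 0, "hand": 0}
  ]
}}

```text
time: 12.9
tool_pos: [0.541, -0.0348, 0.1364]
tool_rot: [-3.141, 0.0, 1.031]
contact_force: [-0.5, 1.5, 1.2]
opening: 0.0004
```

Call:
{"fn": "move_arm", "kwargs": {
  "deltas": [
    {"x": 0, "y": 0, "z": 0.0005, "wx": 0, "wy": 0, "wz": 0, "hand": 0},
    {"x": 0, "y": 0, "z": 0.001, "wx": 0, "wy": 0, "wz": 0, "hand": 0},
    {"x": 0, "y": 0, "z": 0.001, "wx": 0, "wy": 0, "wz": 0, "hand": 0}
  ]
}}

```text
time: 13.28
tool_pos: [0.5409, -0.0348, 0.1354]
tool_rot: [-3.141, 0.0, 1.031]
contact_force: [-1.1, 0.7, 2.4]
opening: 0.0005
```

Call:
{"fn": "move_arm", "kwargs": {
  "deltas": [
    {"x": 0, "y": 0, "z": 0.0005, "wx": 0, "wy": 0, "wz": 0, "hand": 0},
    {"x": 0, "y": 0, "z": 0.0005, "wx": 0, "wy": 0, "wz": 0, "hand": 0},
    {"x": 0, "y": 0, "z": 0.0005, "wx": 0, "wy": 0, "wz": 0, "hand": 0}
  ]
}}

```text
time: 13.65
tool_pos: [0.541, -0.0348, 0.1349]
tool_rot: [-3.142, 0.0, 1.031]
contact_force: [-0.5, -0.5, 1.6]
opening: 0.0007
```

```bash
python3 - <<'E'
from h import *
b=rodtip();cv2.imwrite("pics/s12.png",b)
g=cv2.cvtColor(b,cv2.COLOR_BGR2GRAY);print("rows 165-205",g[165:205,359])
E
```

```text
[ 0.541  -0.0348  0.1349] [-0.5 -0.5  1.6]
rows 165-205 [108 110 110 109 109 110 111 110 111 112 112 112 113 112 112 107  93  66
  35  18   9   9  10  10  13  13  15  15  16  15  16  16  24  49  80 102
 111 114 116 116]
```

Call:
{"fn": "move_arm", "kwargs": {
  "deltas": [
    {"x": 0, "y": 0, "z": 0.0005, "wx": 0, "wy": 0, "wz": 0, "hand": 0},
    {"x": 0, "y": 0, "z": 0.001, "wx": 0, "wy": 0, "wz": 0, "hand": 0},
    {"x": 0, "y": 0, "z": 0.001, "wx": 0, "wy": 0, "wz": 0, "hand": 0}
  ]
}}

```text
time: 14.08
tool_pos: [0.5413, -0.035, 0.1344]
tool_rot: [3.14, -0.0, 1.031]
contact_force: [-0.7, 1.1, 4.9]
opening: 0.0002
```

Call:
{"fn": "move_arm", "kwargs": {
  "deltas": [
    {"x": 0, "y": 0, "z": 0.0005, "wx": 0, "wy": 0, "wz": 0, "hand": 0},
    {"x": 0, "y": 0, "z": 0.0005, "wx": 0, "wy": 0, "wz": 0, "hand": 0}
  ]
}}

```text
time: 14.32
tool_pos: [0.5416, -0.0351, 0.1344]
tool_rot: [3.14, -0.0, 1.031]
contact_force: [-0.9, 0.5, 6.6]
opening: 0.0007
```

The tool no longer moves down and the force is rising (4.9 to 6.6 N), so the lower stop is reached. I lift off straight up and away.

Call:
{"fn": "move_arm", "kwargs": {
  "deltas": [
    {"x": 0, "y": 0, "z": -0.005, "wx": 0, "wy": 0, "wz": 0, "hand": 0},
    {"x": 0, "y": 0, "z": -0.03, "wx": 0, "wy": 0, "wz": 0, "hand": 0},
    {"x": 0, "y": 0, "z": -0.08, "wx": 0, "wy": 0, "wz": 0, "hand": 0},
    {"x": 0, "y": 0, "z": -0.13, "wx": 0, "wy": 0, "wz": 0, "hand": 0},
    {"x": 0, "y": 0, "z": -0.15, "wx": 0, "wy": 0, "wz": 0, "hand": 0},
    {"x": -0.06, "y": -0.02, "z": -0.15, "wx": 0, "wy": 0, "wz": 0, "hand": 0},
    {"x": -0.12, "y": -0.04, "z": -0.15, "wx": 0, "wy": 0, "wz": 0, "hand": 0},
    {"x": -0.12, "y": -0.04, "z": -0.15, "wx": 0, "wy": 0, "wz": 0, "hand": 0}
  ]
}}

```text
time: 15.32
tool_pos: [0.4425, -0.119, 0.2837]
tool_rot: [-3.141, 0.001, 1.026]
contact_force: [-0.1, -0.2, -0.1]
opening: 0.0008
```

```bash
python3 - <<'E'
from h import *
b=rodtip();t=viewer.read_camera("top")[:,:,::-1]
cv2.imwrite("pics/final.png",np.hstack([cv2.resize(b[140:270,290:420],(400,400),interpolation=cv2.INTER_CUBIC),cv2.resize(t[150:320,250:470],(400,400))]))
print("predict tip, cap",proj("side",np.array([.541,-.0345,.037])),proj("side",np.array([.541,-.0345,.162])))
# object shift checks
a=cv2.imread("pics/side0.png")
for n,(x0,x1,y0,y1) in dict(jar=(335,370,298,345),dish=(370,425,285,315),beakerbase=(338,372,235,265)).items():
    m=cv2.matchTemplate(b[y0-6:y1+6,x0-6:x1+6].copy(),a[y0:y1,x0:x1],cv2.TM_CCOEFF_NORMED);_,v,_,l=cv2.minMaxLoc(m);print(n,l[0]-6,l[1]-6,round(v,3))
E
```

```text
[ 0.4425 -0.119   0.2837] [-0.1 -0.2 -0.1]
predict tip, cap [356.43811095 240.03168433] [359.27094976 180.55475247]
jar 0 0 0.976
dish 0 0 0.965
beakerbase 0 0 0.995
```

The picture limit is reached, so the last check is numeric.

```bash
python3 - <<'E'
from h import *
b=viewer.read_camera("side")[:,:,::-1];t=viewer.read_camera("top")[:,:,::-1]
g=cv2.cvtColor(b,cv2.COLOR_BGR2GRAY)
print("side cap row 184",g[184,345:375]);print("col359",g[174:200,359]);print("rod in beaker row 225",g[225,340:375])
m=(t.max(2)<40).astype(np.uint8)[205:290,400:480];N,l,s,c=cv2.connectedComponentsWithStats(m)
for i in range(1,N):
    if s[i,4]>60: print("top dark",s[i]+[400,205,0,0,0],c[i]+[400,205])
print("expected top cap",proj("top",np.array([.541,-.0345,.162])))
E
```

```text
side cap row 184 [114 114 113 112 111 103  81  46  21  13  13  13  13  13  11  12  10  12
  19  39  64  81  89  92  92  93  93  93  93  93]
col359 [96 95 94 95 94 84 61 33 18 14 11 10  8  8  9 12 12 11 13 13 12 11 13 24
 50 80]
rod in beaker row 225 [ 78  99 115 116 115 115 116 116 116 118 119 120 121 118 110 100  93  94
 104 118 125 127 130 135 142 149 152 148 139 134 130 119 105  93  89]
top dark [431 229  17  17 203] [439.31034483 237.34482759]
expected top cap [441.09215321 236.77924251]
```

```bash
python3 -c "
from cell import robot,monitor
print(robot.hand_in(), monitor.observe()['time'])"
```

```text
the job is handed in; nothing more can be done
the job is handed in; nothing more can be done
```

I swung the bar about 22° anticlockwise with the shut fingertips until the raised probe hung over the beaker. Then I backed off, pressed the cap down to its stop, lifted clear and handed the job in after about 15.5 s of robot time.

**Last checks:**
- **Probe down:** the tool stopped moving and the force rose to 6.6 N. In the side picture the cap sits against the clamp ring.
- **Probe in the beaker:** the rod shows in the beaker at side pixel column 356.5, with the mouth at about 355. I estimate it is within about 5 mm of the middle.
- **Beaker, jar and dish:** all three show no shift in the side image.
- **Robot clear:** the contact force read about 0 after lifting off.

**What disagreed or failed:**
- **Fingertip height:** the real fingertips are about 22–26 mm short of the reported tool point. The first push passed over the bar without touching it. I found this in the side picture and worked about 25 mm lower from then on.
- **Cap position:** the final cap position in the top view is about 3 mm from what I expected, on the side nearer the mouth.
- **Last picture:** I could not view the final picture because the limit of 12 was reached, so the last checks were on pixel values only.

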